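# Slide the steel lid over the board's well until it drops in

### The job

Close the sunken well in the middle of the pale prep board with the steel lid: slide it by its knob along the board, without lifting it off, until it drops into the round pocket and lies flat and fully home. Leave the dark wooden lid where it lies, and let go of the steel lid when it is in.

Things in the scene. Friction and masses are not known exactly. Their poses are not given: they have to be found in the camera images.
- steel_lid_knob (a point): Centre (half-way up) of the knob of the steel lid, which is to be slid: a loose flat disc of bright grey steel, 90 mm across, 8 mm thick, about 0.25 kg, lying on one end of the prep board. In its middle stands a black round knob, 24 mm across and 34 mm tall, axis upright; this point is 17 mm above the disc's upper face and 25 mm above its underside. Yaw does not matter.
- wooden_lid_knob (a point): Same point on the other lid, which must stay: same shape and size, dark brown wooden disc with the same black knob, lying on the opposite end of the prep board.
- well (a point): Centre of the round pocket in the middle of the board, at the height of the board's upper face; z up. The pocket is 110 mm across (10 mm to spare round a lid) and 8 mm deep, down to a flat steel ledge round a dark cup 68 mm across. The steel lid's knob centre is 25 mm above this height when lying on the board, 17 mm when seated (disc flush with the board).
- prep_board: Pale wooden block fixed to the worktop, turned somewhat about the vertical: 200 mm along its x, 460 mm along its y, 45 mm high. Origin at the centre of its underside, z up. The well is in its middle, one lid lies towards each end.
Things that resemble listed ones, but are neither listed nor needed, are in the scene too. What is meant by the part that bears steel_lid_knob is not blue, orange or yellow, and is the larger of those in its own colour.

How it is judged:
At the end, for the whole second after the job is handed in: The steel lid lies flat (within 3 degrees) in the pocket, down on its ledge (knob centre less than 19.5 mm above the board's upper face, where it is 25 mm on the board) and within 14 mm of the pocket's centre, released; the wooden lid is within 15 mm of where it lay (horizontal distance between steel_lid_knob and well below 0.014 m and z of steel_lid_knob in the frame of well below 0.0195 m and angle between steel_lid_knob's own z axis and vertical below 0.05 rad and distance of wooden_lid_knob from where it was at the start of the episode below 0.015 m); the robot touches nothing.
It fails at once if the steel lid is lifted off the board (more than 15 mm above its upper face) (z of steel_lid_knob in the frame of well above 0.04 m).
It fails at once if the wooden lid is shifted by more than 15 mm (distance of wooden_lid_knob from where it was at the start of the episode above 0.015 m).
It also fails if it takes over 32 s, if anything falls off the work surface, if the arm or the gripper's body presses on something with over 40 N, if the wrist force passes 120 N, or if a joint passes its speed limit or range.

### The arm

A 7-joint arm with a two-finger parallel gripper is mounted at the origin on a cart in front of the work surface, level with it; the furniture and walls round the work are solid. World frame = base frame: x ahead of the robot, y to its left, z up, the work surface at z = 0. Lengths are in m, angles in rad, forces in N, time in s.
With the tool pointing down it reaches from about 0.375 to 0.925 m from the base axis. Payload 3.1 kg.
Tool frame: the origin (TCP) lies at the very end of the fingers, on their centre line; the grasp point (between the pads) lies 19 mm behind it; z points along the fingers, y is the line along which they close (so a half turn about z gives the same grasp; the last joint's range is limited). The gripper opens to 85 mm and grips with 20 to 120 N. Pads are 22 mm wide; open, the fingers measure 114 mm over their backs; the gripper's body (76 mm by 85 mm) begins 54 mm behind the grasp point. The pads swing forward as they close: fully open they stand 13 mm farther back than shut.
Start: joints at [1.031, 0.383, 0.044, 1.598, -0.018, 1.161, -0.05], TCP at [0.278, -0.588, 0.231] pointing down, gripper open.
Joint ranges: [-2.61, 2.61], [-0.41, 2.15], [-1.48, 1.57], [0, 2.5], [-1.57, 4.71], [0.05, 1.97], [-2.85, 2.85]. Speed limits (rad/s): [2.79, 2.79, 3.14, 3.14, 3.14, 3.14, 3.14].

### API

Orientations are given as a unit quaternion [w, x, y, z].
In Python, from plant import r gives the robot as it stands.
- The arm moves only by the tool arm_command, never from a script. Its argument "plan" is one flat list of numbers, 5 for each row, row after row: the gripper command: -1 is shut, 1 is fully open, values between are in proportion, then the shift along the tool's x, y, z in m, then the turn about the tool's z in rad. In form: [jaw, x, y, z, twist, jaw, x, y, z, twist, ...]. A call has 1 to 20 rows; each row shifts and turns the commanded pose from where the row before left it, along the tool's axes as they then stand; what a row does not reach is not made up. A row lasts 1/10 s, in which the tool goes at most 50 mm and 8.59 degrees, less where a joint would pass 70% of its speed; a pose out of reach is approached as far as the arm can. A call with a gripper value outside its range is refused whole. The fingers move at their own pace and stop on an object; "squeeze" is the grip in N (left out, the last holds). Time passes only in rows, so rows that do not move let the fingers close. It gives the time, the measured TCP pose, the force, the opening and the grip force at its end, in the units of the state.
- r.get_obs(): the state, without advancing time (a new reading comes with each control period).
- r.read_camera(name): name is "side" or "top"; returns the picture (420x560x3 uint8, red, green, blue); there is no depth.
- r.camera_model(name): a dict with "fx", "fy", "cx", "cy" (pixels), "k1" (the pictures are not rectified: a ray, as slopes to the right and down, at radius r is drawn at 1 + k1 r^2 times it, then the intrinsics apply), "rvec" (rotation vector, rad) and "tvec" (3), from world to camera coordinates, as OpenCV has them. Camera axes: x right, y down, z forward; pixel columns grow to the right and rows downward; lengths in m; the calibration is good to about 2 mm. A picture is of the moment at which its call begins. camera_model takes no time and is no camera call.
- r.hand_in(): hands the job in; it is judged then, once.
The state is a dict: "t": time; "joint_pos": joint angles; "joint_vel": joint speeds; "joint_torque": joint torques, N m; "position": TCP position; "tool_rot": TCP orientation; "wrist_force": force on the tool from outside, world axes, zero at the start; "wrist_torque": the same for the moment, N m; "finger_gap": finger opening in m; "finger_force": force on a finger pad.
Only numpy, scipy, OpenCV 4.12 (cv2) and the standard library are available. Lean on these libraries where they do the work, as an engineer would, in place of code of your own. Each camera call takes 0.05 s, during which the arm holds its last target. There are 200 camera calls.

## Working session

There is one attempt and no reset: what is moved stays moved. The work goes in short steps, Python scripts to look and compute and a tool call to move; the robot and the scene stay as the last step left them, time stands still between calls to the robot, and variables do not carry over. Pictures are saved under pics/ and viewed, at most 10 in all, crops included, and the job is handed in when it is done.

Besides the shell and the picture viewer there is one more tool, called after "Request:" by a JSON object that holds its "method" and its "body". arm_command: Moves the arm, as the interface text tells. Its arguments: {"type":"object","properties":{"plan":{"type":"array"},"squeeze":{"type":"number"}},"required":["plan"]}

```bash
mkdir -p pics
cat > h.py <<'E'
import numpy as np,cv2
from plant import r
def cast(name,u,v,z):
    c=r.camera_model(name);R=cv2.Rodrigues(np.array(c['rvec'],float))[0];t=np.array(c['tvec'],float)
    d=np.array([(u-c['cx'])/c['fx'],(v-c['cy'])/c['fy']]);s=d.copy()
    for _ in range(20): s=d/(1+c['k1']*(s@s))
    ray=R.T@np.array([s[0],s[1],1]);o=-R.T@t
    return o+ray*(z-o[2])/ray[2]
E
python3 - <<'E'
from h import *
a=r.read_camera('top');b=r.read_camera('side')
cv2.imwrite('pics/top0.png',a[:,:,::-1]);cv2.imwrite('pics/side0.png',b[:,:,::-1])
o=r.get_obs();print(o['t'],o['position'],o['tool_rot'],o['finger_gap'])
for n in('top','side'):
    c=r.camera_model(n);R=cv2.Rodrigues(np.array(c['rvec'],float))[0];print(n,c['fx'],c['k1'],-R.T@np.array(c['tvec']))
E
```

```text
0.1 [ 0.27757842 -0.58680176  0.23000189] [-1.16131129e-03  9.75685989e-01  2.19169801e-01 -3.16058189e-04] 0.08595116564634542
top 480.899340633127 -0.10174250909188373 [0.3211103  0.09124033 1.17421297]
side 453.7446243747465 -0.1367846256318805 [0.31406562 0.8841574  0.64089381]
```

View pics/top0.png

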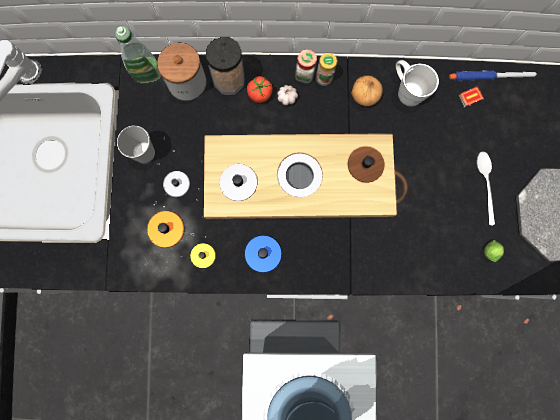

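View pics/side0.png

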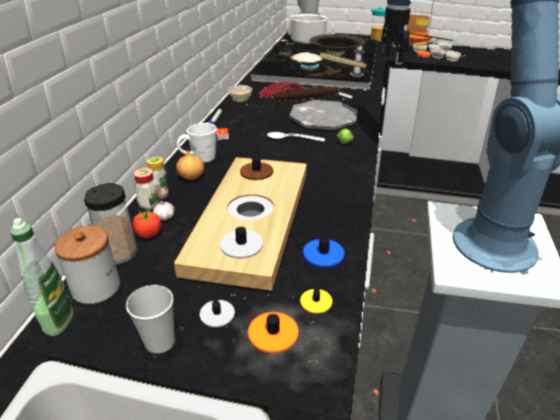

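The top view shows five loose lids plus the wooden one:
- Bright grey on the board, (238,181).
- Small grey on the worktop, (176,183).
- Orange (165,229), yellow (203,256) and blue (263,254).
- Brown wooden lid, (366,164).

The steel lid is the one at (238,181): it is grey, the larger of the two greys, and on the board. The well is at (300,175). I'll confirm with a crop and measure.

Run:
```python
from h import *
a=cv2.imread('pics/top0.png')
cv2.imwrite('pics/crop0.png',cv2.resize(a[125:225,150:410],None,fx=3,fy=3,interpolation=cv2.INTER_CUBIC))
hsv=cv2.cvtColor(a,cv2.COLOR_BGR2HSV)
m=((hsv[...,1]<40)&(hsv[...,2]>110)).astype(np.uint8)
m[:130]=0;m[225:]=0;m[:,:160]=0;m[:,410:]=0
for c in cv2.findContours(m,cv2.RETR_EXTERNAL,cv2.CHAIN_APPROX_NONE)[0]:
    if cv2.contourArea(c)>150:
        e=cv2.fitEllipse(c);(u,v)=e[0];print(e,cast('top',u,v,.053),cast('top',u,v,.045))
w=((hsv[...,0]>10)&(hsv[...,0]<30)&(hsv[...,1]>60)&(hsv[...,2]>130)).astype(np.uint8)
w[:130]=0;w[225:]=0;w[:,:198]=0;w[:,400:]=0
c=max(cv2.findContours(w,cv2.RETR_EXTERNAL,cv2.CHAIN_APPROX_NONE)[0],key=cv2.contourArea)
b=cv2.boxPoints(cv2.minAreaRect(c));print(b);print([cast('top',*p,.045)[:2].round(4) for p in b])
k=(hsv[...,2]<70).astype(np.uint8)
for (u0,v0) in((238,181),(368,161)):
    s=k[v0-12:v0+13,u0-12:u0+13];y,x=np.nonzero(s);print('knob',x.mean()+u0-12,y.mean()+v0-12,len(x),cast('top',x.mean()+u0-12,y.mean()+v0-12,.08))
```

```text
((175.91680908203125, 183.4817352294922), (25.100467681884766, 26.18439292907715), 63.03331756591797) [0.54986458 0.32438389 0.053     ] [0.55149678 0.3260474  0.045     ]
((237.9624481201172, 181.98477172851562), (36.054664611816406, 36.59579086303711), 69.22203826904297) [0.55516446 0.17618904 0.053     ] [0.55683447 0.17679516 0.045     ]
((299.35540771484375, 174.8555450439453), (42.71930694580078, 44.17732238769531), 107.78953552246094) [0.57440269 0.03020154 0.053     ] [0.57620996 0.02976602 0.045     ]
[[203.24655 134.62735]
 [398.61868 132.81836]
 [399.38327 215.39462]
 [204.01114 217.20361]]
[array([0.6738, 0.2645]), array([ 0.6858, -0.2143]), array([ 0.4809, -0.2101]), array([0.4707, 0.2555])]
knob 237.68333333333334 180.41666666666666 60 [0.55323702 0.17488142 0.08      ]
knob 367.55056179775283 161.73033707865167 89 [ 0.60227556 -0.12858312  0.08      ]
```

View pics/crop0.png

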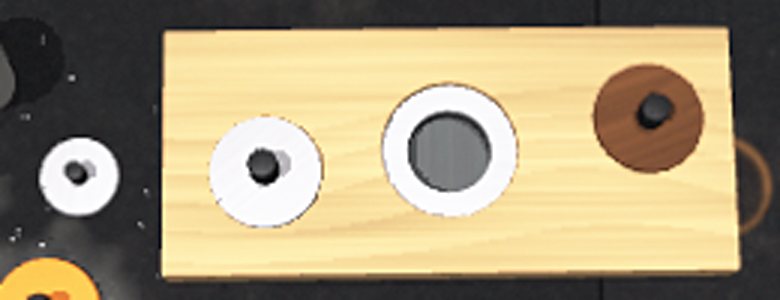

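The crop confirms it: steel lid at about (238,182) px on the left end of the board, pocket in the middle, wooden lid on the right. Moving above the steel lid.

Request:
{"method": "arm_command", "body": {"plan": [1, 0.02, -0.02, 0, 0, 1, 0.032, -0.032, 0, 0, 1, 0.032, -0.032, 0, 0, 1, 0.032, -0.032, 0, 0, 1, 0.032, -0.032, 0, 0, 1, 0.032, -0.032, 0, 0, 1, 0.032, -0.032, 0, 0, 1, 0.032, -0.032, 0, 0, 1, 0.032, -0.032, 0, 0, 1, 0.032, -0.032, 0, 0, 1, 0.032, -0.032, 0, 0, 1, 0.032, -0.032, 0, 0, 1, 0.032, -0.032, 0, 0, 1, 0.032, -0.032, 0, 0, 1, 0.032, -0.032, 0, 0, 1, 0.032, -0.032, 0, 0, 1, 0.032, -0.032, 0, 0, 1, 0.032, -0.032, 0, 0, 1, 0.012, -0.007, 0, 0, 1, 0, 0, 0, 0], "squeeze": 30}}

```text
t: 2.1
position: [0.5543, 0.1781, 0.2308]
tool_rot: [-0.001, 0.975, 0.222, -0.0]
wrist_force: [-0.9, -0.8, -0.2]
finger_gap: 0.0855
finger_force: 0.0
```

Run:
```python
from h import *
a=cv2.imread('pics/side0.png');hsv=cv2.cvtColor(a,cv2.COLOR_BGR2HSV)
m=((hsv[...,1]<40)&(hsv[...,2]>110)).astype(np.uint8)
m[:185]=0;m[265:]=0;m[:,:205]=0;m[:,290:]=0
for c in cv2.findContours(m,cv2.RETR_EXTERNAL,cv2.CHAIN_APPROX_NONE)[0]:
    if cv2.contourArea(c)>150:
        c=cv2.convexHull(c);p=np.array([cast('side',*q[0],.053)[:2] for q in c],np.float32);p2=np.array([cast('side',*q[0],.045)[:2] for q in c],np.float32)
        print(cv2.fitEllipse(c)[0],cv2.fitEllipse(p),cv2.fitEllipse(p2))
k=(hsv[...,2]<70).astype(np.uint8)[226:244,230:252];y,x=np.nonzero(k);print(x.mean()+230,y.mean()+226,cast('side',x.mean()+230,y.mean()+226,.07))
b=r.read_camera('side')
cv2.imwrite('pics/s1.png',cv2.resize(b[100:300,150:400],None,fx=3,fy=3)[:,:,::-1])
```

```text
(241.01634216308594, 243.19920349121094) ((0.5550728440284729, 0.17773081362247467), (0.08899179846048355, 0.09483828395605087), 25.42473602294922) ((0.5583524703979492, 0.16811783611774445), (0.09020280092954636, 0.09612882882356644), 25.424901962280273)
(249.96755981445312, 207.5662841796875) ((0.5723530650138855, 0.04587574303150177), (0.09740898013114929, 0.1044459268450737), 106.23719024658203) ((0.5758678317070007, 0.03446849808096886), (0.09873451292514801, 0.1058671772480011), 106.23727416992188)
240.46896551724137 235.53103448275863 [0.55592549 0.17572378 0.07      ]
```

View pics/s1.png

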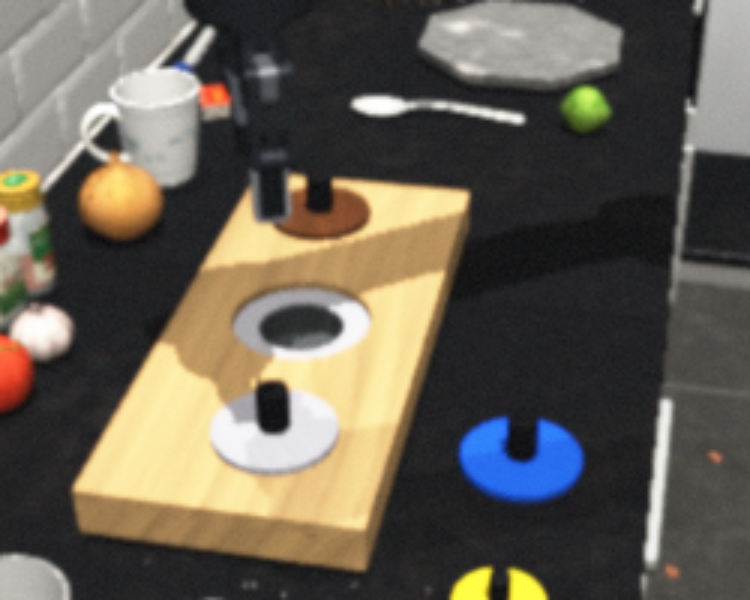

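The picture shows the gripper above the lid, with the path down clear. Both views agree on the knob at about (0.555, 0.177). Descending and gripping.

Request:
{"method": "arm_command", "body": {"plan": [1, 0, 0, 0.03, 0, 1, 0, 0, 0.04, 0, 1, 0, 0, 0.04, 0, 1, 0, 0, 0.03, 0, 1, 0, 0, 0.02, 0, 1, 0, 0, 0.01, 0, 0, 0, 0, 0, 0, -0.5, 0, 0, 0, 0, -1, 0, 0, 0, 0, -1, 0, 0, 0, 0, -1, 0, 0, 0, 0, -1, 0, 0, 0, 0, -1, 0, 0, 0, 0, -1, 0, 0, 0, 0], "squeeze": 30}}

```text
t: 3.55
position: [0.5556, 0.1754, 0.0629]
tool_rot: [-0.0, 0.976, 0.219, 0.001]
wrist_force: [0.1, -0.4, 6.5]
finger_gap: 0.0232
finger_force: 29.9
```

Request:
{"method": "arm_command", "body": {"plan": [-1, -0.0022, 0.007, 0, 0, -1, -0.0044, 0.014, 0, 0, -1, -0.0044, 0.014, 0, 0, -1, -0.0044, 0.014, 0, 0, -1, -0.0044, 0.014, 0, 0, -1, -0.0044, 0.014, 0, 0, -1, -0.0044, 0.014, 0, 0, -1, -0.0044, 0.014, 0, 0, -1, -0.0044, 0.014, 0, 0, -1, -0.0044, 0.014, 0, 0, -1, -0.0022, 0.007, 0, 0, -1, 0, 0, 0, 0, -1, 0, 0, 0, 0]}}

```text
t: 4.85
position: [0.5729, 0.0281, 0.0598]
tool_rot: [0.0, 0.976, 0.218, -0.002]
wrist_force: [-0.3, -0.4, -2.7]
finger_gap: 0.023
finger_force: 29.8
```

The lid's weight now hangs on the gripper and it has sagged about 3 mm, so it is over the pocket. Correcting about 3 mm in x, then lowering.

Request:
{"method": "arm_command", "body": {"plan": [-1, 0.003, 0, 0, 0, -1, 0, 0, 0.002, 0, -1, 0, 0, 0.002, 0, -1, 0, 0, 0.001, 0, -1, 0, 0, 0.001, 0, -1, 0, 0, 0, 0, -1, 0, 0, 0, 0]}}

```text
t: 5.55
position: [0.5773, 0.0308, 0.0553]
tool_rot: [0.0, 0.976, 0.219, 0.0]
wrist_force: [-0.2, -0.0, -2.9]
finger_gap: 0.023
finger_force: 29.9
```

Still hanging, so I'll lower a little further.

Request:
{"method": "arm_command", "body": {"plan": [-1, 0, 0, 0.001, 0, -1, 0, 0, 0.001, 0, -1, 0, 0, 0, 0, -1, 0, 0, 0, 0]}}

```text
t: 5.95
position: [0.5775, 0.0307, 0.0549]
tool_rot: [0.0, 0.976, 0.219, -0.0]
wrist_force: [-3.5, -1.5, 6.0]
finger_gap: 0.023
finger_force: 30.7
```

It made contact 8.0 mm below the sliding height, which matches seated. Releasing gently and retreating.

Request:
{"method": "arm_command", "body": {"plan": [-0.3, 0, 0, 0, 0, -0.1, 0, 0, 0, 0, 0.3, 0, 0, 0, 0, 0.8, 0, 0, 0, 0, 1, 0, 0, 0, 0, 1, 0, 0, 0, 0, 1, 0, 0, 0, 0, 1, 0, 0, -0.02, 0, 1, 0, 0, -0.04, 0, 1, 0, 0, -0.05, 0, 1, 0, 0, -0.05, 0, 1, -0.03, -0.03, -0.03, 0, 1, -0.03, -0.03, 0, 0, 1, -0.03, -0.03, 0, 0, 1, -0.03, -0.03, 0, 0, 1, -0.03, -0.03, 0, 0, 1, 0, 0, 0, 0]}}

```text
t: 7.65
position: [0.3737, 0.103, 0.2411]
tool_rot: [0.002, 0.975, 0.222, -0.002]
wrist_force: [0.1, -0.8, -0.3]
finger_gap: 0.0853
finger_force: 0.0
```

Run:
```python
from h import *
a=r.read_camera('top');b=r.read_camera('side')
cv2.imwrite('pics/top2.png',a[:,:,::-1])
cv2.imwrite('pics/c2.png',np.hstack([cv2.resize(a[120:230,200:410],None,fx=2,fy=3),cv2.resize(b[145:255,180:315],None,fx=2.6,fy=3)])[:,:,::-1])
hsv=cv2.cvtColor(a[:,:,::-1].copy(),cv2.COLOR_BGR2HSV);k=(hsv[...,2]<70).astype(np.uint8)
for (u0,v0,z) in((299,173,.071),(368,161,.08)):
    s=k[v0-12:v0+13,u0-12:u0+13];y,x=np.nonzero(s);print('knob',len(x),cast('top',x.mean()+u0-12,y.mean()+v0-12,z))
o=r.get_obs();print(o['t'],o['position'],o['wrist_force'])
```

```text
knob 59 [0.57555343 0.03235603 0.071     ]
knob 85 [ 0.6022485 -0.1285325  0.08     ]
7.75 [0.37853293 0.1018045  0.24235902] [-0.20223728 -0.51577925  0.04731315]
```

View pics/c2.png

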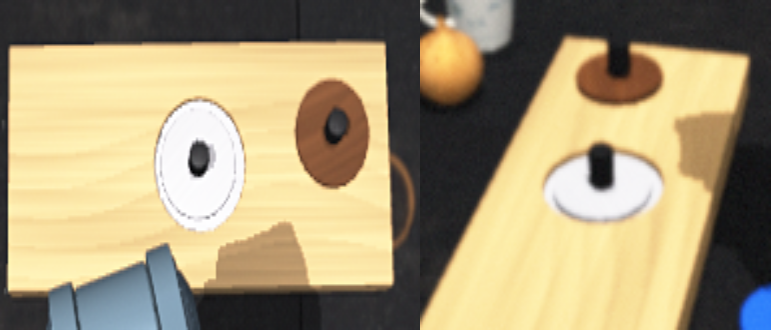

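The steel lid sits flush in the pocket, with an even ring of ledge around it and its knob at about (0.576, 0.032). The wooden lid has not moved, and the arm is clear.

```bash
python3 -c "
from plant import r
print(r.hand_in())"
```

```text
the job is handed in; nothing more can be done
None
```

The steel lid is seated flush in the well and released, the wooden lid has not moved, and the job was handed in at about 8 s on the robot clock; no verdict was returned.

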